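Index the seasoning carousel to the spice jar and lock it

TASK

Bring the spice jar to the red pointer: pull up the black spring knob of the carousel, turn the platter by it towards the next stop, and let the spring plunger drop fully home into that stop so the platter is locked again. The exact place of the stop has to be felt out. Turn the platter only by its knob, never force the pin sideways or press it down hard, do not touch or tip what stands on the platter, leave the mug and teaspoon alone, and let go at the end.

Things in the scene. Friction and masses are not known exactly. Their poses are not given: they have to be found in the camera images.
- carousel: Fixed foot: dark steel disc 252 mm across, 8 mm high, origin at the centre of its underside, on the vertical turning axis. A red pointer tab sticks out along its own -x axis (its front), to 156 mm from the axis. Over it turns the wooden platter (244 mm across, 24 to 32 mm above the worktop), which carries the plunger and the things standing on it.
- index_ring: Steel ring under the platter, fixed to the foot, same origin and axes, hidden from above. Flat top (land) 20 mm above the worktop. Three notches, 10 mm wide along the pin's circle (radius 100 mm): home, exactly at the front, and one in each of two brass stop blocks about 60 degrees to either side, each clamped somewhere within 9 degrees (15 mm) of that; where is not measured.
- front_mark (a point): Point on the level of the platter's upper face (32 mm above the worktop), 60 mm from the axis in the direction of the red pointer; it belongs to the foot and does not turn. The thing in front stands here.
- knob (a point): Centre (half-way up) of the round black knob, 28 mm in diameter, 24 mm high, axis vertical, 100 mm from the turning axis, at the red pointer at the start; 95 mm above the worktop with the pin home, 104 mm on the land. Grasp it from above. Below it a 10 mm stem, then a guide sleeve 19 mm thick, top 68 mm above the worktop. It turns with the platter.
- pin: Steel pin of the plunger, 8 mm in diameter, flat foot, origin at the centre of its lower end, 11 mm above the worktop when home. It sits in the home notch at the start, rides on the flat land between notches and drops 9 mm when it comes over a notch, to within about 1 mm; it is not drawn in from further off.
- plunger (a joint): Travel of the spring plunger, m: 0 = pin home in a notch, 0.009 = pin rests on the land, 0.020 = fully pulled up. A spring pulls it down with 6 N at 0 rising by 0.25 N per mm.
- platter (a joint): Angle of the platter, rad: 0 = home notch, positive anticlockwise seen from above, limits -1.33 and +1.33. About 1.05 or -1.05 (within 0.15) at the two stops. It turns lightly (about 1 N at the knob) and stays where it is left.
- spice_jar: Round spice jar with a dark cap, 41 mm in diameter, 105 mm high, loose on the platter 60 mm from the axis, 60 degrees to one side of the knob (which side varies); origin at the centre of its underside.
- egg_timer: Red and white kitchen timer, 61 mm across, 64 mm high, loose on the platter 60 mm from the axis, 60 degrees to the other side of the knob; origin at the centre of its underside.
- bowl: Small black bowl, 53 mm across, 26 mm high, loose on the far part of the platter; origin at the centre of its underside.
- candle: Tea light, 38 mm across, 15 mm high, loose on the far part of the platter; origin at the centre of its underside.
- mug: White mug, 83 mm across, 86 mm high, on the worktop at the left; bystander, origin at the centre of its underside.
- spoon: Teaspoon, 132 mm long, on the worktop at the left; bystander, origin at its middle.
Mind the look-alikes: they are no part of the job. What is shaped like the spice_jar but purple is not meant.

How it is judged:
By the outcome, as a careful person would: the job done as asked, in the order asked, and still so for the second after the job is handed in, with the robot touching nothing.
It also fails if it takes over 61 s, if anything falls off the work surface, if the arm or the gripper's body presses on something with over 40 N, if the wrist force passes 120 N, or if a joint passes its speed limit or range.

ROBOT

A 6-joint arm with a two-finger parallel gripper is mounted at the origin on a cart in front of the work surface, level with it; the furniture and walls round the work are solid. World frame = base frame: x ahead of the robot, y to its left, z up, the work surface at z = 0. Lengths are in mm, angles in rad, forces in N, time in s.
With the tool pointing down it reaches from about 375 to 975 mm from the base axis. Payload 3.8 kg.
Tool frame: the origin (TCP) lies midway between the tips of the shut fingers; the grasp point (between the pads) lies 19 mm behind it; z points along the fingers, y is the line along which they close (so a half turn about z gives the same grasp; the last joint's range is limited). The gripper opens to 88 mm and grips with 3 to 60 N. Pads are 18 mm wide; open, the fingers measure 123 mm over their backs; the gripper's body (75 mm by 187 mm) begins 45 mm behind the grasp point.
Start: joints at [-1.308, 0.264, 1.604, -0, 1.274, -0.037], TCP at [199.342, -644.888, 238.706] pointing down, gripper open.
Joint ranges: [-2.63, 2.63], [-0.94, 2.18], [0.31, 2.57], [-1.31, 4.45], [0, 2.66], [-2.55, 2.55]. Speed limits (rad/s): [2.57, 2.57, 3.14, 3.14, 3.14, 3.14].

INTERFACE

Orientations are given as a unit quaternion [w, x, y, z].
In Python, from bench import get_obs, get_image, camera_params, sign_off, boxes_of gives the robot as it stands. The module is installed in compiled form; this text tells all that it offers.
- The arm moves only by the tool play_rows, never from a script. Its argument "rows" is a list of rows, each a list of 3 entries, a list of its own where there are three numbers: the closure, from 0 (fully open) to 1 (shut), then the shift along the tool's x, y, z as a fraction of full scale, then the turn, a rotation vector about the tool's x, y, z as a fraction of full scale. In form: [[claw, [tx, ty, tz], [rx, ry, rz]], ...]. A call has 1 to 12 rows; each row is the pose to reach, as a shift and turn from the pose commanded when the call began, along the tool's axes at that moment; what a row does not reach only later rows make up. Full scale, the value 1, is 1 m for a shift and 120 degrees for a turn. A row lasts 1/12 s, in which the tool goes at most 41.7 mm and 7.16 degrees, less where a joint would pass 70% of its speed; a pose out of reach is approached as far as the arm can. A call with a number of a shift or a turn outside -1 to 1 is refused whole. A call with a gripper value outside its range is refused whole. The fingers move at their own pace and stop on an object; the grip force is fixed at half the most. Time passes only in rows, so rows that repeat a pose let the fingers close. It gives the time, the measured TCP pose, the force, the opening and the grip force at its end, in the units of the state.
- get_obs(): the state, without advancing time (a new reading comes with each control period).
- get_image(name): name is "scene" or "top" or "wrist"; returns the picture (480x640x3 uint8, red, green, blue); there is no depth.
- camera_params(name): a dict with "fx", "fy", "cx", "cy" (pixels), "camera_from_world" (4x4, takes a point from world to camera coordinates). Camera axes: x right, y down, z forward; pixel columns grow to the right and rows downward; lengths in mm; the calibration is good to about 2 mm. A picture is of the moment at which its call begins: read the wrist's pose just before it. camera_params takes no time and is no camera call; for the wrist camera it gives the pose at the moment of the call.
- sign_off(): hands the job in; it is judged then, once.
Trained networks look in the newest picture that a camera, given by its name, has taken for a name from the list of things; names that differ only in an ending like _2 or _b are one class to them, and where a whole thing is asked for, a point or a joint stands for the part that bears it (a point fixed in the world has none). Each returns a list of dicts, best first, with "conf" (0 to 1); they miss things now and then, are a little off and sometimes report something else, mostly with a low value. They report only what shows in the picture. A call takes as long as a camera call. They do not tell look-alikes from the thing itself.
- boxes_of(camera, thing): "xyz" ([x, y, z] in mm, in world coordinates, good to about 4 mm: the middle of the surface that is visible of it).
The state is a dict: "clock": time; "qpos": joint angles; "joint_vel": joint speeds; "effort": joint torques, N m; "position": TCP position; "tool_rot": TCP orientation; "contact_force": force on the tool from outside, world axes, zero at the start; "moment": the same for the moment, N m; "finger_gap": finger opening in mm; "finger_force": force on a finger pad.
Only numpy, scipy, OpenCV 4.12 (cv2) and the standard library are available. Lean on these libraries where they do the work, as an engineer would, in place of code of your own. Each camera call takes 0.05 s, during which the arm holds its last target. There are 200 camera calls.

## Working session

There is one attempt and no reset: what is moved stays moved. The work goes in short steps, Python scripts to look and compute and a tool call to move; the robot and the scene stay as the last step left them, time stands still between calls to the robot, and variables do not carry over. Pictures are saved under pics/ and viewed, at most 10 in all, crops included, and the job is handed in when it is done.

Besides the shell and the picture viewer there is one more tool, called after "Call:" as name([rows], argument=value, ...), one row to a line, values as JSON. play_rows: Moves the arm, as the interface text tells. Its arguments: {"type":"object","properties":{"rows":{"type":"array","items":{"type":"array"}}},"required":["rows"]}

```bash
mkdir -p pics
python3 - <<'E'
from bench import *
import cv2
for c in ["scene","top"]:
    im=get_image(c); cv2.imwrite(f"pics/{c}.png",im[:,:,::-1])
    for t in ["carousel","knob","spice_jar","egg_timer","bowl","candle","mug","spoon"]:
        try: r=boxes_of(c,t)
        except Exception as e: r=e; print(c,t,e); continue
        print(c,t,[([round(v) for v in d["xyz"]],round(d["conf"],2)) for d in r[:4]])
o=get_obs(); print(o)
for c in ["scene","top"]: print(c,camera_params(c))
E
```

```text
scene carousel [([482, 253, 30], 0.92), ([552, 510, 64], 0.18)]
scene knob [([440, 248, 98], 0.72)]
scene spice_jar [([445, 613, 67], 0.72), ([425, 549, 66], 0.59)]
scene egg_timer [([494, 184, 75], 0.68)]
scene bowl [([458, 466, 3], 0.74), ([572, 148, 49], 0.7)]
scene candle [([513, 285, 94], 0.63), ([603, 231, 40], 0.6)]
scene mug [([551, 510, 61], 0.9)]
scene spoon [([459, 468, 3], 0.79)]
top carousel [([537, 218, 30], 0.82)]
top knob [([441, 241, 104], 0.58)]
top spice_jar [([520, 274, 138], 0.98), ([458, 592, 104], 0.81), ([436, 527, 102], 0.66)]
top egg_timer [([494, 178, 78], 0.67)]
top bowl [([584, 159, 43], 0.95)]
top candle [([599, 227, 43], 0.68), ([443, 240, 109], 0.66)]
top mug [([570, 505, 27], 0.71), ([463, 466, 9], 0.27)]
top spoon [([468, 465, 8], 0.88), ([536, 223, 31], 0.41)]
{'clock': 0.9, 'qpos': array([-1.30792013e+00,  2.63894181e-01,  1.60401411e+00, -3.71105247e-05,
        1.27372350e+00, -3.69144001e-02]), 'joint_vel': array([-9.23791389e-04,  1.35017583e-03,  3.84780035e-05,  2.02828104e-05,
       -5.73191551e-04,  1.03917563e-04]), 'effort': array([-1.68
[... 672 characters left out ...]
 2.97439646e-01, -8.84579635e-01,
         1.77464499e+02],
       [ 6.56062152e-01, -5.93625808e-01, -4.66037394e-01,
         7.58440336e+02],
       [ 0.00000000e+00,  0.00000000e+00,  0.00000000e+00,
         1.00000000e+00]])}
top {'fx': 522.5689299250135, 'fy': 522.5689299250135, 'cx': 314.5355781274268, 'cy': 235.95858006954114, 'camera_from_world': array([[-1.67957588e-02, -9.99568063e-01, -2.41161822e-02,
         3.93803499e+02],
       [-9.89050542e-01,  2.01462361e-02, -1.46195604e-01,
         5.53223927e+02],
       [ 1.46618307e-01,  2.13966570e-02, -9.88961706e-01,
         8.41949239e+02],
       [ 0.00000000e+00,  0.00000000e+00,  0.00000000e+00,
         1.00000000e+00]])}
```

View pics/scene.png

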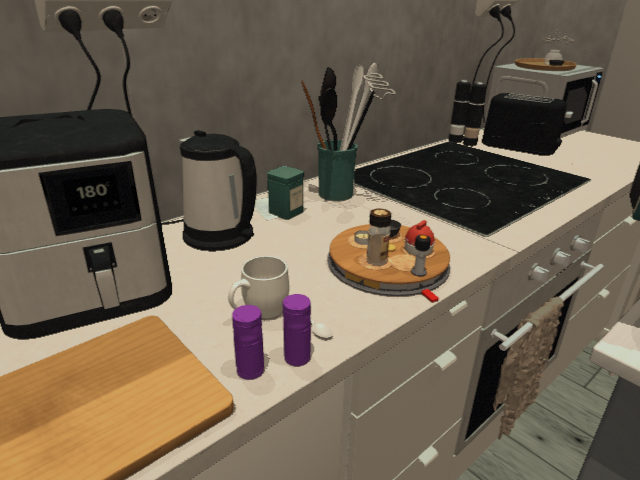

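View pics/top.png

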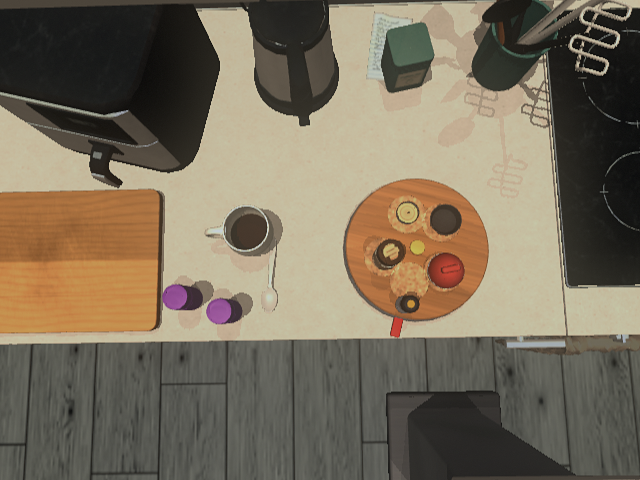

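The top view shows three jar-shaped things. The glass spice jar with the dark cap stands on the platter at top (390,252), scene (379,240). The two purple ones stand on the worktop at top (182,297) and (223,311). The one meant is the jar on the platter, on the knob's +y side, so the platter turns in the positive direction. The knob is at top (408,303) and the pointer at (397,327). I'll confirm the jar in a crop and fit the geometry.

```bash
cat > h.py <<'E'
import numpy as np, cv2
from bench import *
def back(c,uv,z):
    p=camera_params(c); T=p["camera_from_world"]; R,t=T[:3,:3],T[:3,3]
    d=R.T@np.array([(uv[0]-p["cx"])/p["fx"],(uv[1]-p["cy"])/p["fy"],1]); o=-R.T@t
    return (o+d*(z-o[2])/d[2])
def proj(c,X):
    p=camera_params(c); q=p["camera_from_world"]@np.append(X,1)
    return np.array([p["fx"]*q[0]/q[2]+p["cx"],p["fy"]*q[1]/q[2]+p["cy"]])
E
python3 - <<'E'
from h import *
from scipy.optimize import least_squares
im=cv2.imread("pics/top.png"); hsv=cv2.cvtColor(im,cv2.COLOR_BGR2HSV)
m=cv2.inRange(hsv,(5,110,60),(22,255,255)); m[:, :340]=0; m[:,500:]=0; m[:170]=0; m[325:]=0
c=max(cv2.findContours(m,0,1)[0],key=cv2.contourArea); h=cv2.convexHull(c)[:,0]
P=np.array([back("top",u,32)[:2] for u in h])
s=least_squares(lambda q:np.hypot(*(P-q[:2]).T)-122,[540,220],loss="soft_l1")
C=s.x;print("center",C,"resid",np.abs(s.fun).mean(),np.hypot(*(P-C).T).mean())
red=cv2.inRange(hsv,(0,170,100),(6,255,255))|cv2.inRange(hsv,(174,170,100),(180,255,255)); red[:314]=0; red[345:]=0
ys,xs=np.nonzero(red); print("red",xs.mean(),ys.mean(),ys.max(), len(xs))
for z in (4,8): 
  p=back("top",(xs.mean(),ys.mean()),z)[:2]; d=p-C; print(p,np.hypot(*d),np.degrees(np.arctan2(d[1],-d[0])))
k=back("top",(408,303),107);print("knob",k,k[:2]-C,np.hypot(*(k[:2]-C)))
a=cv2.imread("pics/scene.png")[190:310,310:470]
cv2.imwrite("pics/crop.png",cv2.resize(a,None,fx=5,fy=5,interpolation=2))
E
```

```text
center [538.90578477 209.97424008] resid 0.6813571414814769 121.32531610227231
red 396.1757575757576 326.95757575757574 336 165
[404.84857195 245.99930404] 138.81333344603004 15.041679861277961
[404.95950138 246.51495043] 138.8410254476967 15.259062501242614
knob [443.82298002 239.65540668 107.        ] [-95.08280476  29.6811666 ] 99.60778790332195
```

View pics/crop.png

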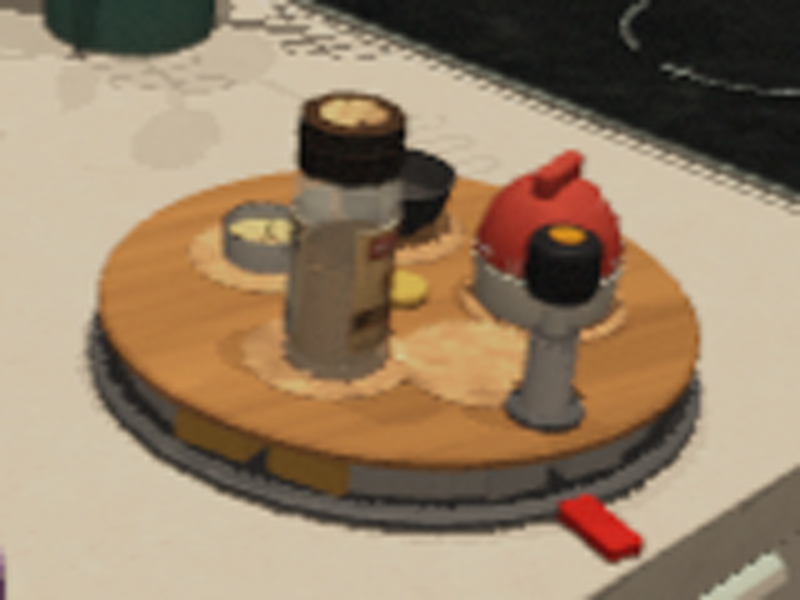

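The crop confirms the glass jar with the dark cap, on the +y side of the knob. The home notch and the left stop block also show from the side, at crop (555,480) and (265,460). I'll start the approach.

Call:
play_rows([
  [0.3,[0.39,-0.345,0],[0,0,-0.61]],
  [0.3,[0.39,-0.345,0],[0,0,-0.61]],
  [0.3,[0.39,-0.345,0],[0,0,-0.61]],
  [0.3,[0.39,-0.345,0],[0,0,-0.61]],
  [0.3,[0.39,-0.345,0],[0,0,-0.61]],
  [0.3,[0.39,-0.345,0],[0,0,-0.61]],
  [0.3,[0.39,-0.345,0],[0,0,-0.61]],
  [0.3,[0.39,-0.345,0],[0,0,-0.61]],
  [0.3,[0.39,-0.345,0],[0,0,-0.61]],
  [0.3,[0.39,-0.345,0],[0,0,-0.61]],
  [0.3,[0.39,-0.345,0],[0,0,-0.61]],
  [0.3,[0.39,-0.345,0],[0,0,-0.61]],
])

```text
clock: 1.9
position: [460.0, -216.0, 239.2]
tool_rot: [0.001, 0.704, 0.71, 0.0]
contact_force: [-0.2, -1.2, -0.2]
finger_gap: 61.9
finger_force: 0.0
```

```bash
cat >> h.py <<'E'
from scipy.spatial.transform import Rotation as Ro
def tool():
    o=get_obs(); w,x,y,z=o["tool_rot"]; return o,Ro.from_quat([x,y,z,w])
def goal(p,xdir,commanded=None):
    "shift/turn fractions to bring TCP to p with tool x at heading xdir (deg), pointing down"
    o,R=tool(); q=o["position"]
    x=np.array([np.cos(np.radians(xdir)),np.sin(np.radians(xdir)),0]); z=np.array([0,0,-1.]); 
    G=Ro.from_matrix(np.c_[x,np.cross(z,x),z])
    return R.inv().apply(np.array(p)-q)/1000, (R.inv()*G).as_rotvec(degrees=True)/120
E
python3 - <<'E'
from h import *
np.set_printoptions(precision=4,suppress=True)
o,R=tool(); print(o["clock"],o["position"],R.as_matrix()[:,0],o["qpos"],o["finger_gap"],o["contact_force"])
im=get_image("wrist"); cv2.imwrite("pics/w1.png",im[:,:,::-1]); p=camera_params("wrist"); T=p["camera_from_world"]
print("cam pos",-T[:3,:3].T@T[:3,3],"fwd",T[2,:3],p["fx"])
print([(d["xyz"],d["conf"]) for d in boxes_of("wrist","knob")])
print(goal([442,240,240],163.5))
E
```

```text
1.9 [ 460.0255 -215.9574  239.1882] [-0.0079  1.     -0.0006] [-0.4879 -0.0556  1.954  -0.0001  1.2419 -0.4957] 61.91557428826323 [-0.1703 -1.2404 -0.1603]
cam pos [ 462.7948 -145.2708  386.4817] fwd [ 0.0064 -0.2525 -0.9676] 351.92271342315496
[]
(array([ 0.4532, -0.0138, -0.0002]), array([ 0.0013, -0.0002, -0.6062]))
```

Call:
play_rows([
  [0.3,[0.453,-0.014,0.03],[0,0,-0.606]],
  [0.3,[0.453,-0.014,0.03],[0,0,-0.606]],
  [0.3,[0.453,-0.014,0.03],[0,0,-0.606]],
  [0.3,[0.453,-0.014,0.03],[0,0,-0.606]],
  [0.3,[0.453,-0.014,0.03],[0,0,-0.606]],
  [0.3,[0.453,-0.014,0.03],[0,0,-0.606]],
  [0.3,[0.453,-0.014,0.03],[0,0,-0.606]],
  [0.3,[0.453,-0.014,0.03],[0,0,-0.606]],
  [0.3,[0.453,-0.014,0.03],[0,0,-0.606]],
  [0.3,[0.453,-0.014,0.03],[0,0,-0.606]],
  [0.3,[0.453,-0.014,0.03],[0,0,-0.606]],
  [0.3,[0.453,-0.014,0.03],[0,0,-0.606]],
])

```text
clock: 3.0
position: [441.9, 240.0, 208.6]
tool_rot: [-0.0, 0.144, 0.99, 0.001]
contact_force: [-0.5, -0.3, 0.6]
finger_gap: 61.6
finger_force: 0.0
```

Run:
```python
from h import *
np.set_printoptions(precision=4,suppress=True)
o,R=tool(); print(o["clock"],o["position"],R.as_matrix()[:,0],o["qpos"],o["finger_gap"],o["contact_force"])
im=get_image("wrist"); cv2.imwrite("pics/w2.png",im[:,:,::-1])
for t in ["knob","carousel","spice_jar","egg_timer"]: print(t,[(d["xyz"],d["conf"]) for d in boxes_of("wrist",t)])
```

```text
3.0 [441.9279 240.0369 208.6125] [-0.9583  0.2856  0.0007] [ 0.4464 -0.0434  2.0001  0.0026  1.1836 -0.8357] 61.645128496135676 [-0.4717 -0.2517  0.6247]
knob [([438.1, 236.8, 107.1], 0.94)]
carousel [([480.5, 228.9, 31.6], 0.81)]
spice_jar [([506.5, 261.8, 93.7], 0.9), ([482.3, 225.6, 30.3], 0.65), ([437.4, 518.0, 26.0], 0.57)]
egg_timer [([485.9, 182.5, 76.6], 0.75)]
```

View pics/w2.png

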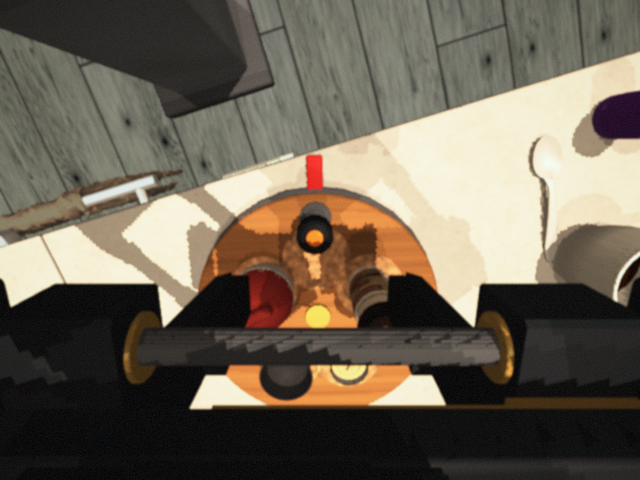

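The wrist view shows the knob at (315,233), the hub at (317,316) and the pointer at (315,172), all in line. The fingers sit to either side. Back-projecting these next.

Run:
```python
from h import *
np.set_printoptions(precision=3,suppress=True)
im=cv2.imread("pics/w2.png"); hsv=cv2.cvtColor(im,cv2.COLOR_BGR2HSV)
r=cv2.inRange(hsv,(0,170,80),(6,255,255))|cv2.inRange(hsv,(174,170,80),(180,255,255)); r[:150]=0;r[192:]=0;r[:,:290]=0;r[:,340:]=0
o=cv2.inRange(hsv,(8,150,150),(22,255,255)); o[:222]=0;o[252:]=0;o[:,:302]=0;o[:,328:]=0
k=(hsv[...,2]<45).astype(np.uint8); k[:208]=0;k[258:]=0;k[:,:290]=0;k[:,342:]=0
y=cv2.inRange(hsv,(22,120,120),(34,255,255)); y[:300]=0;y[330:]=0;y[:,:300]=0;y[:,336:]=0
def c(m): v,u=np.nonzero(m); return np.array([u.mean(),v.mean()])
print(c(r),c(o),c(k),c(y))
a=back("wrist",c(r),8);b=back("wrist",c(o),107);h=back("wrist",c(y),34)
print("ptr",a,"knob",b,"hub",h)
C=np.array([538.9,210]);
for n,p in (("ptr",a),("knob",b),("hub-knob",None)):
    d=(p[:2]-C) if p is not None else b[:2]-h[:2]; print(n,np.hypot(*d),np.degrees(np.arctan2(d[1],d[0])))
d=a[:2]-h[:2];print("hub-ptr",np.hypot(*d),np.degrees(np.arctan2(d[1],d[0])))
k2=b; print(goal([b[0],b[1],85],163.5))
```

```text
[314.11  172.073] [314.418 237.154] [313.797 232.129] [317.572 316.162]
ptr [405.799 239.98    8.   ] knob [443.575 229.878 107.   ] hub [541.706 201.928  34.   ]
ptr 136.4351990864527 167.3062699911066
knob 97.37536369190843 168.221212898428
hub-knob 102.0341810572421 164.10182860911743
hub-ptr 141.13367008820123 164.35825062413622
(array([-0.002, -0.003,  0.124]), array([-0.   ,  0.   , -0.004]))
```

The arm was still settling when that picture was taken, so I'll measure again now that it is still.

```bash
cat > m.py <<'E'
from h import *
np.set_printoptions(precision=4,suppress=True)
ob,_=tool(); print(ob["clock"],ob["position"],ob["contact_force"])
im=get_image("wrist")[:,:,::-1]; hsv=cv2.cvtColor(np.ascontiguousarray(im),cv2.COLOR_BGR2HSV)
def blob(m,near):
    n,l,s,c=cv2.connectedComponentsWithStats(m); i=[j for j in range(1,n) if s[j,4]>30]
    j=min(i,key=lambda j:np.hypot(*(c[j]-near))); return c[j],s[j,4]
r,_=blob(cv2.inRange(hsv,(0,170,80),(6,255,255))|cv2.inRange(hsv,(174,170,80),(180,255,255)),proj("wrist",[404.9,246.5,8]))
o,n=blob(cv2.inRange(hsv,(8,150,150),(22,255,255)),proj("wrist",[442,240,107]))
y,_=blob(cv2.inRange(hsv,(22,120,120),(34,255,255)),proj("wrist",[539,210,34]))
a=back("wrist",r,8);b=back("wrist",o,107);h=back("wrist",y,34)
print(r,o,n,y);print("ptr",a,"knob",b,"hub",h)
for q,p in ((a,h),(b,h),(a,b)):
    d=(q-p)[:2]; print(np.hypot(*d),np.degrees(np.arctan2(d[1],d[0])))
E
cat m.py | python3 -
python3 - <<'E'
from h import *
print([(d["xyz"],d["conf"]) for d in boxes_of("wrist","knob")])
E
```

```text
3.25 [442.5985 233.6327 208.7465] [-0.4216  0.0093  0.5616]
[320.5259 169.3765] [322.9526 234.2414] 232 [324.8595 313.7026]
ptr [405.2662 246.6709   8.    ] knob [443.4009 236.3942 107.    ] hub [541.3678 209.5921  34.    ]
141.06198354790445 164.76044859359467
101.56703868887269 164.6991988295957
39.495152137248034 164.91796067961425
[([440.6, 235.1, 108.1], 0.84), ([593.0, 160.3, 46.2], 0.56)]
```

Call:
play_rows([
  [0.3,[0,0.003,0.04],[0,0,-0.012]],
  [0.3,[0,0.003,0.08],[0,0,-0.012]],
  [0.4,[0,0.003,0.11],[0,0,-0.012]],
  [0.5,[0,0.003,0.129],[0,0,-0.012]],
  [0.5,[0,0.003,0.129],[0,0,-0.012]],
  [0.5,[0,0.003,0.129],[0,0,-0.012]],
  [0.5,[0,0.003,0.129],[0,0,-0.012]],
])

```text
clock: 3.93
position: [444.6, 237.8, 81.2]
tool_rot: [0.001, 0.135, 0.991, 0.001]
contact_force: [0.4, 0.1, -0.5]
finger_gap: 44.3
finger_force: 0.0
```

```bash
python3 m.py; python3 -c "
from h import *
cv2.imwrite('pics/w3.png',get_image('wrist')[:,:,::-1])
print(get_obs()['finger_gap'],tool()[1].as_matrix()[:,:2].T)
o,R=tool(); 
for s in (-1,1): print(proj('wrist',o['position']+R.apply([0,s*22,-19])))
"
```

```text
3.9333 [444.5758 237.8263  81.2498] [ 0.4057  0.1022 -0.5277]
[315.751  182.4404] [307.7059 324.5   ] 34 [317.0103 398.549 ]
ptr [405.373  247.3893   8.    ] knob [446.2641 233.3024 107.    ] hub [538.1447 211.2176  34.    ]
137.61071905746664 164.76048613567556
94.4975839469262 166.48457210653993
43.24946373953025 160.99130818338756
44.881144007629814 [[-0.96359417  0.26735011 -0.00319187]
 [ 0.26734196  0.96359776  0.00276258]]
[263.94429788 310.95053068]
[374.28178623 310.97963303]
```

View pics/w3.png

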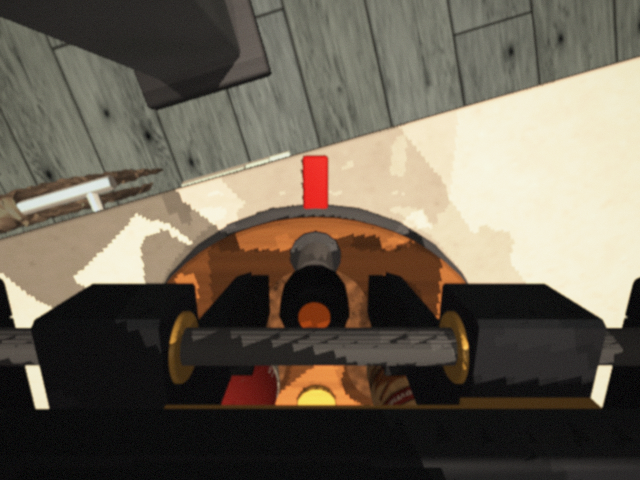

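The knob sits centrally in the picture but about 1.8 mm towards tool −y from the fingers' middle (knob columns 281–349, fingers 269–368). I'll shift and close.

Call:
play_rows([
  [0.5,[0,-0.0018,0],[0,0,0]],
  [0.5,[0,-0.0018,0],[0,0,0]],
  [0.6,[0,-0.0018,0],[0,0,0]],
  [0.8,[0,-0.0018,0],[0,0,0]],
  [1,[0,-0.0018,0],[0,0,0]],
  [1,[0,-0.0018,0],[0,0,0]],
  [1,[0,-0.0018,0],[0,0,0]],
  [1,[0,-0.0018,0],[0,0,0]],
  [1,[0,-0.0018,0],[0,0,0]],
])

```text
clock: 4.78
position: [442.9, 236.5, 80.1]
tool_rot: [0.0, 0.134, 0.991, 0.0]
contact_force: [-0.7, 0.1, 3.7]
finger_gap: 27.3
finger_force: 30.0
```

```bash
python3 -c "
from h import *
o,R=tool();print(o['clock'],o['position'],o['contact_force'],o['moment'],o['finger_gap'],o['finger_force']);print(R.as_matrix()[:,:2].T)"
```

```text
4.7833 [442.89169681 236.49282684  80.06831268] [-0.69029311  0.05328409  3.67459384] [0.07798723 0.01371196 0.0478483 ] 27.30828309247177 29.999741781502962
[[-9.63825388e-01  2.66534374e-01 -2.21710597e-04]
 [ 2.66534269e-01  9.63825353e-01  4.15269454e-04]]
```

Gripped with hardly any side force. Now I'll pull up about 13 mm.

Call:
play_rows([
  [1,[0,0,-0.003],[0,0,0]],
  [1,[0,0,-0.007],[0,0,0]],
  [1,[0,0,-0.011],[0,0,0]],
  [1,[0,0,-0.013],[0,0,0]],
  [1,[0,0,-0.013],[0,0,0]],
  [1,[0,0,-0.013],[0,0,0]],
  [1,[0,0,-0.013],[0,0,0]],
])

```text
clock: 5.37
position: [442.6, 236.0, 92.3]
tool_rot: [-0.0, 0.134, 0.991, -0.0]
contact_force: [5.0, 1.1, -10.1]
finger_gap: 27.3
finger_force: 30.0
```

```bash
python3 -c "
from h import *
np.set_printoptions(precision=4,suppress=True)
o,R=tool();print(o['clock'],o['position'],o['contact_force'],o['finger_gap'],o['qpos'])
# arc rows about axis C with r=100, tool x = outward at heading 164.7
for a in (5,10,15,20,25,30,35,40,45,49,50,51):
    t=np.radians(a); print(a,100*(np.cos(t)-1),-100*np.sin(t),-a/120)
"
```

```text
5.3667 [442.6226 236.0001  92.2946] [  4.9956   1.1036 -10.0747] 27.29169547903474 [ 0.4404  0.0796  2.1101 -0.0004  0.9522 -0.8604]
5 -0.3805301908254455 -8.715574274765817 -0.041666666666666664
10 -1.519224698779198 -17.364817766693033 -0.08333333333333333
15 -3.407417371093169 -25.881904510252074 -0.125
20 -6.030737921409157 -34.20201433256687 -0.16666666666666666
25 -9.369221296335006 -42.261826174069945 -0.20833333333333334
30 -13.397459621556129 -49.99999999999999 -0.25
35 -18.08479557110082 -57.35764363510461 -0.2916666666666667
40 -23.3955556881022 -64.27876096865393 -0.3333333333333333
45 -29.28932188134524 -70.71067811865474 -0.375
49 -34.394097100949274 -75.4709580222772 -0.4083333333333333
50 -35.721239031346066 -76.60444431189781 -0.4166666666666667
51 -37.06796089501625 -77.71459614569709 -0.425
```

Call:
play_rows([
  [1,[0,-0.0012,0],[0,0,-0.0058]],
  [1,[-0.0001,-0.0035,0],[0,0,-0.0167]],
  [1,[-0.0002,-0.007,0],[0,0,-0.0333]],
  [1,[-0.0006,-0.0113,0],[0,0,-0.0542]],
  [1,[-0.0012,-0.0156,0],[0,0,-0.075]],
  [1,[-0.002,-0.0199,0],[0,0,-0.0958]],
  [1,[-0.003,-0.0242,0],[0,0,-0.1167]],
  [1,[-0.0041,-0.0284,0],[0,0,-0.1375]],
  [1,[-0.0054,-0.0326,0],[0,0,-0.1583]],
  [1,[-0.007,-0.0367,0],[0,0,-0.1792]],
  [1,[-0.0083,-0.0399,0],[0,0,-0.1958]],
  [1,[-0.0094,-0.0423,0],[0,0,-0.2083]],
])

```text
clock: 6.37
position: [440.9, 193.2, 92.8]
tool_rot: [0.001, -0.084, 0.996, 0.001]
contact_force: [5.7, 2.5, -9.6]
finger_gap: 27.1
finger_force: 30.0
```

```bash
cat > s.py <<'E'
from h import *
np.set_printoptions(precision=3,suppress=True)
C=np.array([539.0,209.4]); o,R=tool(); d=o["position"][:2]-C
f=R.inv().apply(o["contact_force"])
print(o["clock"],"z",o["position"][2],"r",np.hypot(*d),"az",np.degrees(np.arctan2(d[1],d[0]))%360-164.6,"head",np.degrees(np.arctan2(*R.as_matrix()[[1,0],0]))%360-164.6,"tool f",f,o["finger_gap"],"q6",o["qpos"][5])
E
python3 s.py
```

```text
6.3667 z 92.83553712440917 r 99.46422440932673 az 24.790487085068293 head 25.02438461312252 tool f [-6.008  1.458  9.658] 27.08474137245731 q6 -1.378589335905412
```

Call:
play_rows([
  [1,[0,-0.0012,0],[0,0,-0.0058]],
  [1,[-0.0001,-0.0035,0],[0,0,-0.0167]],
  [1,[-0.0002,-0.007,0],[0,0,-0.0333]],
  [1,[-0.0006,-0.0113,0],[0,0,-0.0542]],
  [1,[-0.0012,-0.0156,0],[0,0,-0.075]],
  [1,[-0.002,-0.0199,0],[0,0,-0.0958]],
  [1,[-0.003,-0.0242,0],[0,0,-0.1167]],
  [1,[-0.0041,-0.0284,0],[0,0,-0.1375]],
  [1,[-0.0054,-0.0326,0],[0,0,-0.1583]],
  [1,[-0.007,-0.0367,0],[0,0,-0.1792]],
  [1,[-0.0083,-0.0399,0],[0,0,-0.1958]],
  [1,[-0.0094,-0.0423,0],[0,0,-0.2083]],
])

```text
clock: 7.37
position: [457.2, 153.6, 92.9]
tool_rot: [0.001, -0.297, 0.955, 0.001]
contact_force: [4.5, 5.2, -9.3]
finger_gap: 27.2
finger_force: 30.0
```

```bash
python3 s.py; python3 -c "
from h import *
cv2.imwrite('pics/s2.png',cv2.resize(get_image('scene')[180:310,310:483,::-1],None,fx=4.6,fy=4.6,interpolation=2))"
```

```text
7.3667 z 92.89084644190118 r 98.97744600464497 az 49.69799068862642 head 49.9889929595295 tool f [-6.673  1.703  9.311] 27.1629029073857 q6 -1.9046930645706446
```

View pics/s2.png

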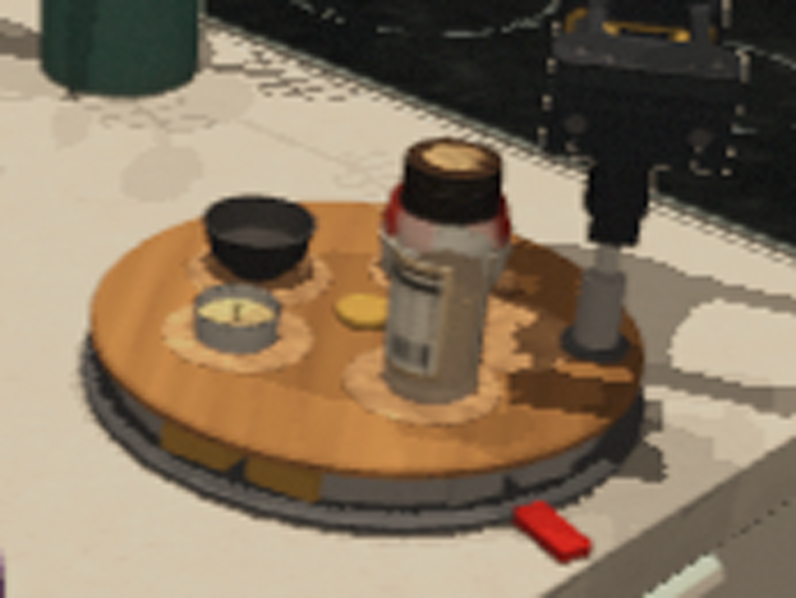

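The platter has turned about 50°, everything on it is upright, and the jar is nearing the pointer. Next I'll feel for the land.

Call:
play_rows([
  [1,[0,0,0.0015],[0,0,0]],
  [1,[0,0,0.003],[0,0,0]],
  [1,[0,0,0.003],[0,0,0]],
  [1,[0,0,0.003],[0,0,0]],
])

```text
clock: 7.75
position: [457.3, 153.6, 90.0]
tool_rot: [0.001, -0.297, 0.955, 0.001]
contact_force: [5.0, 3.4, -9.9]
finger_gap: 27.4
finger_force: 30.0
```

```bash
python3 s.py
```

```text
7.75 z 89.96483684359727 r 98.91710388993738 az 49.75410288914222 head 49.92121126071697 tool f [-6.017 -0.028  9.922] 27.422772151036764 q6 -1.9027841911741206
```

Call:
play_rows([
  [1,[0,0,0.0005],[0,0,0]],
  [1,[0,0,0.001],[0,0,0]],
  [1,[0,0,0.001],[0,0,0]],
  [1,[0,0,0.001],[0,0,0]],
])

```text
clock: 8.08
position: [457.4, 153.6, 89.2]
tool_rot: [0.001, -0.297, 0.955, 0.001]
contact_force: [3.9, 2.3, -9.0]
finger_gap: 26.8
finger_force: 30.0
```

```bash
python3 s.py
```

```text
8.0833 z 89.17270487203874 r 98.8819689432168 az 49.75545316953881 head 49.92695341185336 tool f [-4.489 -0.347  9.051] 26.81898936676038 q6 -1.9027943367237679
```

Call:
play_rows([
  [1,[0,0,0.0005],[0,0,0]],
  [1,[0,0,0.0005],[0,0,0]],
  [1,[0,0,0.0005],[0,0,0]],
])

```text
clock: 8.33
position: [457.4, 153.6, 89.0]
tool_rot: [0.001, -0.297, 0.955, 0.001]
contact_force: [2.3, 4.1, -4.2]
finger_gap: 27.0
finger_force: 30.0
```

Call:
play_rows([
  [1,[0,0,0.0005],[0,0,0]],
  [1,[0,0,0.0005],[0,0,0]],
  [1,[0,0,0.0005],[0,0,0]],
])

```text
clock: 8.58
position: [457.5, 153.5, 88.9]
tool_rot: [0.001, -0.297, 0.955, 0.0]
contact_force: [0.9, 5.2, 3.9]
finger_gap: 27.4
finger_force: 30.0
```

The land is at TCP z 89.0. At this level the tool reads about +4 N on the land and should read about −8 N over a notch. I'll probe in 1.6 mm steps, lifting clear between probes.

Call:
play_rows([
  [1,[0,0,-0.001],[0,0,0]],
  [1,[0,-0.0016,-0.001],[0,0,-0.0075]],
  [1,[0,-0.0016,0],[0,0,-0.0075]],
  [1,[0,-0.0016,0],[0,0,-0.0075]],
])

```text
clock: 8.92
position: [458.2, 152.4, 88.8]
tool_rot: [0.001, -0.304, 0.953, 0.001]
contact_force: [0.2, 6.1, 4.9]
finger_gap: 26.7
finger_force: 30.0
```

Call:
play_rows([
  [1,[0,0,-0.001],[0,0,0]],
  [1,[0,-0.0016,-0.001],[0,0,-0.0075]],
  [1,[0,-0.0016,0],[0,0,-0.0075]],
  [1,[0,-0.0016,0],[0,0,-0.0075]],
])

```text
clock: 9.25
position: [459.2, 151.1, 88.8]
tool_rot: [0.001, -0.311, 0.95, 0.001]
contact_force: [-0.1, 6.9, 4.5]
finger_gap: 27.4
finger_force: 30.0
```

Call:
play_rows([
  [1,[0,0,-0.001],[0,0,0]],
  [1,[0,-0.0016,-0.001],[0,0,-0.0075]],
  [1,[0,-0.0016,0],[0,0,-0.0075]],
  [1,[0,-0.0016,0],[0,0,-0.0075]],
])

```text
clock: 9.58
position: [460.1, 149.9, 88.9]
tool_rot: [0.001, -0.319, 0.948, 0.001]
contact_force: [-0.2, 5.9, 4.2]
finger_gap: 27.2
finger_force: 30.0
```

```bash
python3 s.py
```

```text
9.5833 z 88.85457565930388 r 98.81487924117478 az 52.441189499076216 head 52.596541944506384 tool f [-3.45   4.828 -4.226] 27.16732831283359 q6 -1.9588151337181852
```

Call:
play_rows([
  [1,[0,0,-0.001],[0,0,0]],
  [1,[0,-0.0016,-0.001],[0,0,-0.0075]],
  [1,[0,-0.0016,0],[0,0,-0.0075]],
  [1,[0,-0.0016,0],[0,0,-0.0075]],
])

```text
clock: 9.92
position: [461.1, 148.7, 88.8]
tool_rot: [0.001, -0.326, 0.945, 0.001]
contact_force: [-0.0, 6.6, 4.1]
finger_gap: 26.6
finger_force: 30.0
```

Call:
play_rows([
  [1,[0,0,-0.001],[0,0,0]],
  [1,[0,-0.0016,-0.001],[0,0,-0.0075]],
  [1,[0,-0.0016,0],[0,0,-0.0075]],
  [1,[0,-0.0016,0],[0,0,-0.0075]],
])

```text
clock: 10.25
position: [462.0, 147.4, 88.8]
tool_rot: [0.001, -0.334, 0.943, 0.001]
contact_force: [0.4, 7.5, 3.9]
finger_gap: 27.1
finger_force: 30.0
```

Call:
play_rows([
  [1,[0,0,-0.001],[0,0,0]],
  [1,[0,-0.0016,-0.001],[0,0,-0.0075]],
  [1,[0,-0.0016,0],[0,0,-0.0075]],
  [1,[0,-0.0016,0],[0,0,-0.0075]],
])

```text
clock: 10.58
position: [463.0, 146.2, 88.8]
tool_rot: [0.001, -0.341, 0.94, 0.001]
contact_force: [0.2, 7.8, 3.4]
finger_gap: 26.8
finger_force: 30.0
```

Call:
play_rows([
  [1,[0,0,-0.001],[0,0,0]],
  [1,[0,-0.0016,-0.001],[0,0,-0.0075]],
  [1,[0,-0.0016,0],[0,0,-0.0075]],
  [1,[0,-0.0016,0],[0,0,-0.0075]],
])

```text
clock: 10.92
position: [464.1, 145.0, 88.8]
tool_rot: [0.001, -0.349, 0.937, 0.001]
contact_force: [0.2, 7.3, 4.8]
finger_gap: 27.0
finger_force: 30.0
```

```bash
python3 s.py
```

```text
10.9167 z 88.82923344174993 r 98.77106347779662 az 56.06134626506133 head 56.195326780253794 tool f [-4.873  5.395 -4.791] 27.045075568167963 q6 -2.0337224982937494
```

Call:
play_rows([
  [1,[0,0,-0.001],[0,0,0]],
  [1,[0,-0.0016,-0.001],[0,0,-0.0075]],
  [1,[0,-0.0016,0],[0,0,-0.0075]],
  [1,[0,-0.0016,0],[0,0,-0.0075]],
])

```text
clock: 11.25
position: [465.1, 143.9, 88.8]
tool_rot: [0.001, -0.356, 0.935, 0.001]
contact_force: [-0.6, 7.5, 3.9]
finger_gap: 27.2
finger_force: 30.0
```

Call:
play_rows([
  [1,[0,0,-0.001],[0,0,0]],
  [1,[0,-0.0016,-0.001],[0,0,-0.0075]],
  [1,[0,-0.0016,0],[0,0,-0.0075]],
  [1,[0,-0.0016,0],[0,0,-0.0075]],
])

```text
clock: 11.58
position: [466.2, 142.7, 88.8]
tool_rot: [0.001, -0.363, 0.932, 0.001]
contact_force: [-0.1, 7.0, 3.5]
finger_gap: 27.0
finger_force: 30.0
```

Call:
play_rows([
  [1,[0,0,-0.001],[0,0,0]],
  [1,[0,-0.0016,-0.001],[0,0,-0.0075]],
  [1,[0,-0.0016,0],[0,0,-0.0075]],
  [1,[0,-0.0016,0],[0,0,-0.0075]],
])

```text
clock: 11.92
position: [467.2, 141.6, 88.9]
tool_rot: [0.001, -0.37, 0.929, 0.001]
contact_force: [0.6, 7.8, 4.6]
finger_gap: 27.2
finger_force: 30.0
```

Call:
play_rows([
  [1,[0,0,-0.001],[0,0,0]],
  [1,[0,-0.0016,-0.001],[0,0,-0.0075]],
  [1,[0,-0.0016,0],[0,0,-0.0075]],
  [1,[0,-0.0016,0],[0,0,-0.0075]],
])

```text
clock: 12.25
position: [468.4, 140.4, 88.8]
tool_rot: [0.001, -0.378, 0.926, 0.001]
contact_force: [-0.0, 8.6, 3.9]
finger_gap: 26.7
finger_force: 30.0
```

```bash
python3 s.py
```

```text
12.25 z 88.81824829391788 r 98.69236220876914 az 59.7228557195146 head 59.79007565093073 tool f [-5.968  6.146 -3.875] 26.71886504283614 q6 -2.1081565663818633
```

Call:
play_rows([
  [1,[0,0,-0.001],[0,0,0]],
  [1,[0,-0.0016,-0.001],[0,0,-0.0075]],
  [1,[0,-0.0016,0],[0,0,-0.0075]],
  [1,[0,-0.0016,0],[0,0,-0.0075]],
])

```text
clock: 12.58
position: [469.5, 139.3, 88.7]
tool_rot: [0.001, -0.385, 0.923, 0.001]
contact_force: [0.7, 7.5, 3.8]
finger_gap: 27.1
finger_force: 30.0
```

Call:
play_rows([
  [1,[0,0,-0.001],[0,0,0]],
  [1,[0,-0.0016,-0.001],[0,0,-0.0075]],
  [1,[0,-0.0016,0],[0,0,-0.0075]],
  [1,[0,-0.0016,0],[0,0,-0.0075]],
])

```text
clock: 12.92
position: [470.8, 138.0, 88.5]
tool_rot: [0.001, -0.392, 0.92, 0.001]
contact_force: [1.4, 7.4, 1.4]
finger_gap: 27.1
finger_force: 30.0
```

Call:
play_rows([
  [1,[0,0,-0.001],[0,0,0]],
  [1,[0,-0.0016,-0.001],[0,0,-0.0075]],
  [1,[0,-0.0016,0],[0,0,-0.0075]],
  [1,[0,-0.0016,0],[0,0,-0.0075]],
])

```text
clock: 13.25
position: [472.1, 136.7, 87.2]
tool_rot: [0.001, -0.4, 0.917, 0.0]
contact_force: [6.8, 7.9, -10.2]
finger_gap: 27.2
finger_force: 30.0
```

```bash
python3 s.py
```

```text
13.25 z 87.17155339200716 r 98.83079066692825 az 62.784431587142166 head 62.52435918540522 tool f [-10.449   0.393  10.245] 27.195880900642322 q6 -2.1638649598425386
```

It hit at about 62.7°: the pin sank 1.8 mm below the land and the spring pulls at −10 N, with no tangential force. I'll lower gently with a little radial easing.

Call:
play_rows([
  [1,[-0.0004,0,0.001],[0,0,0]],
  [1,[-0.0004,0,0.002],[0,0,0]],
  [1,[-0.0004,0,0.003],[0,0,0]],
  [1,[-0.0004,0,0.003],[0,0,0]],
])

```text
clock: 13.58
position: [472.2, 136.6, 84.2]
tool_rot: [0.001, -0.4, 0.917, 0.0]
contact_force: [6.6, 6.1, -7.4]
finger_gap: 26.9
finger_force: 30.0
```

```bash
python3 s.py
```

```text
13.5833 z 84.19242219692764 r 98.77257968575225 az 62.8712395718257 head 62.54276292792983 tool f [-8.927 -0.652  7.386] 26.8951407042986 q6 -2.1634570660638475
```

Call:
play_rows([
  [1,[-0.0004,0,0.001],[0,0,0]],
  [1,[-0.0004,0,0.002],[0,0,0]],
  [1,[-0.0004,0,0.003],[0,0,0]],
  [1,[-0.0004,0,0.003],[0,0,0]],
  [1,[-0.0004,0,0.003],[0,0,0]],
])

```text
clock: 14.0
position: [472.3, 136.6, 81.2]
tool_rot: [0.001, -0.4, 0.917, -0.0]
contact_force: [6.2, 5.1, -6.0]
finger_gap: 27.1
finger_force: 30.0
```

```bash
python3 s.py
```

```text
14.0 z 81.24490124583858 r 98.69794777600376 az 62.90947194911618 head 62.55332582490408 tool f [-7.98  -1.072  6.01 ] 27.082084915938854 q6 -2.163047972089714
```

Call:
play_rows([
  [0.6,[0,0,0],[0,0,0]],
  [0.5,[0,0,0],[0,0,0]],
  [0.45,[0,0,0],[0,0,0]],
  [0.45,[0,0,0],[0,0,0]],
  [0.45,[0,0,0],[0,0,0]],
  [0.45,[0,0,0],[0,0,0]],
])

```text
clock: 14.5
position: [471.6, 136.2, 81.8]
tool_rot: [-0.0, -0.4, 0.917, -0.0]
contact_force: [-0.5, 0.8, -0.2]
finger_gap: 48.5
finger_force: 0.0
```

```bash
python3 s.py; python3 -c "
from h import *
cv2.imwrite('pics/w4.png',get_image('wrist')[:,:,::-1])"
```

```text
14.5 z 81.75719467945817 r 99.50535700284367 az 62.790959895962686 head 62.52482233680112 tool f [-0.242  0.969  0.179] 48.46865836364409 q6 -2.162684845025059
```

View pics/w4.png

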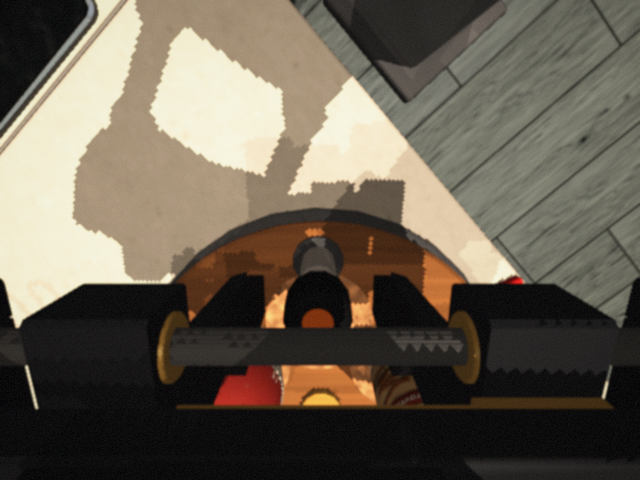

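The wrist view shows the knob free at (318,300), between the open fingers. I'll lift straight up and check the seat.

Call:
play_rows([
  [0.45,[0,0,-0.01],[0,0,0]],
  [0.45,[0,0,-0.03],[0,0,0]],
  [0.45,[0,0,-0.06],[0,0,0]],
  [0.45,[0,0,-0.1],[0,0,0]],
  [0.45,[0,0,-0.13],[0,0,0]],
  [0.45,[0,0,-0.16],[0,0,0]],
  [0.45,[0,0,-0.16],[0,0,0]],
  [0.45,[0,0,-0.16],[0,0,0]],
])

```text
clock: 15.22
position: [473.4, 136.8, 245.1]
tool_rot: [0.003, -0.4, 0.917, -0.001]
contact_force: [0.4, -0.6, -0.4]
finger_gap: 48.4
finger_force: 0.0
```

```bash
python3 s.py
python3 - <<'E'
from h import *
from scipy.optimize import least_squares
im=get_image("scene")[:,:,::-1].copy(); cv2.imwrite('pics/s3.png',cv2.resize(im[180:310,310:483],None,fx=4.6,fy=4.6,interpolation=2))
print([(d["xyz"],d["conf"]) for d in boxes_of("scene","knob")])
ref=cv2.imread("pics/scene.png")
def cap(im,g,mask=10):
    hsv=cv2.cvtColor(im,cv2.COLOR_BGR2HSV); m=cv2.inRange(hsv,(8,150,120),(24,255,255))
    u,v=np.round(g).astype(int); w=np.zeros_like(m); w[v-7:v+8,u-7:u+8]=1
    y,x=np.nonzero(m*w); return np.array([x.mean(),y.mean()]),len(x)
for n,i,a in (("start",ref,0),("now",im,62.8)):
    t=np.radians(164.6+a); P=np.array([539+100*np.cos(t),209.4+100*np.sin(t),107]); g=proj("scene",P)
    print(n,"expected home",g,"on land",proj("scene",P+[0,0,9]),"seen",cap(i,g))
E
```

```text
15.2167 z 245.05325401473314 r 97.87338570081845 az 63.30923778001156 head 62.53102909218026 tool f [ 0.114 -0.712  0.426] 48.430038737122004 q6 -2.1626671962981296
[([469.1, 145.7, 94.7], 0.52), ([489.8, 253.5, 34.6], 0.44), ([550.7, 269.4, 40.4], 0.32)]
start expected home [422.86568283 236.08487266] on land [423.45696857 231.64165394] seen (array([423. , 236.5]), 22)
now expected home [442.65684806 216.0212746 ] on land [443.28748153 211.8607718 ] seen (array([442.83333333, 216.33333333]), 6)
```

View pics/s3.png

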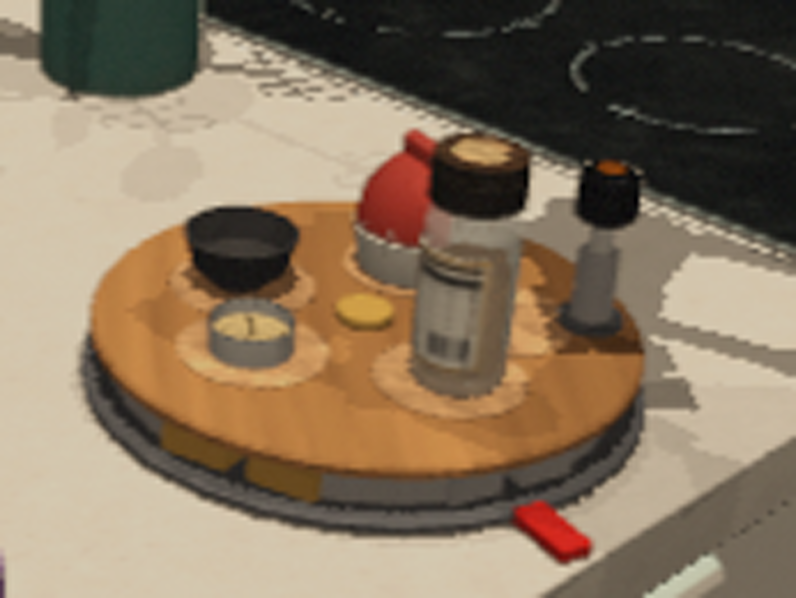

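The knob cap shows at row 216.3. Fully home would be 216.0 and on the land 211.9, so the pin is seated. The jar stands upright at the pointer, everything else on the platter is standing, and the gripper is clear.

```bash
python3 -c "
from bench import *
print(sign_off())"
```

```text
the job is handed in; nothing more can be done
None
```

The spice jar stands at the red pointer, the plunger is fully home in the stop at about +62.7°, the gripper has let go and is clear, and the job was handed in at about 15 s (no verdict was returned).

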